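# Hold the spring clip open over the job card

## Task

Pinch the green spring clip that is parked on the far rim of the blue parts tray, squeeze it wide open before lifting it off, carry it to the job card in its stand and bring it down over the middle of the card's top edge. Finish still squeezing it: hold the clip upright and gaping wide, the card's edge well inside the mouth and touching neither jaw, so that I can slip a receipt in beside the card. Do not shove the tray or the card stand about, do not press hard on the card, and leave the other tools where they are.

Things in the scene. Friction and masses are not known exactly. Their poses are not given: they have to be found in the camera images.
- clip_pivot (a point): Pivot, in the middle of the green plastic spring clip (clothes-peg type, 90 g, 88 mm tall, 32 mm wide). Clip axes: z up, jaws to handles; x along the pivot pin, which lies along the edge the clip sits on; y across, the way jaws and handles open. Parked at the start, upright, jaws shut on the tray's far rim, which lies 27 mm below this point
- clip_handles (a point): Half-way between the clip's two flat handles, 34 mm above the pivot: the place to pinch, fingers closing along the clip's y. Handles are 28 mm wide (x), end 46 mm above the pivot and lean outwards, 48 mm over their outer faces at the top when parked; squeezed to the stop they are upright and parallel, 26 mm over the faces
- jaw (a joint): How far each half of the clip is turned open (rad): 0 shut on the 4 mm tray rim, -0.05 shut on nothing, 0.24 squeezed to the stop; both halves turn alike. 6 to 12 N on each handle opens it, 20 to 40 N holds it safely at the stop; let go, it snaps shut
- clip: The whole clip; origin and axes as point clip_pivot. Jaws reach down to 42 mm below the pivot, with black rubber pads 30 mm wide (x) and 14 mm tall at their ends; squeezed to the stop the pads are about 22 mm apart. The mouth between the jaws is free up to 6 mm below the pivot
- card_top (a point): Middle of the top edge of the job card, 120 mm above the table. Card: stiff white laminate with a yellow band along the top, 150 mm wide (its y), 3 mm thick (its x, the way its faces look), upright (z). Nothing stands on or beside the upper 90 mm of it
- card: Job card and its weighted dark steel stand in one piece (0.9 kg, stands loose on the table); origin on the table below the card's middle, axes as point card_top. Foot 64 mm in x, 130 mm in y, 14 mm high; the two slot bars reach 27 mm up
- tray: Blue open parts tray with a few bike parts in it (0.9 kg, loose on the table), 150 mm in its x, 220 mm in its y, 55 mm high, walls 4 mm; origin under its centre. The clip sits on the wall at its +x side (73 mm from the centre), facing away from the robot
- lever_a: Orange plastic tire lever lying flat, 130 mm long in x, 19 mm wide, 5 mm thick; leave alone
- lever_b: The other orange tire lever, alike; leave alone
- skewer: Steel quick-release skewer lying flat, 150 mm long in x, 18 mm thick, with a 52 mm lever; leave alone
- dish: Small glass dish of washers, 94 mm across, 30 mm high; leave alone
- hex: Three-armed hex key lying flat, reach 70 mm, 12 mm high; leave alone
- lube: Black chain-lube bottle with red cap, 42 mm across, 115 mm high; leave alone
Things that resemble listed ones, but are neither listed nor needed, are in the scene too. Leave any orange look-alike of the clip alone. Leave any purple look-alike of the card alone.

How it is judged (in metres and radians):
On the way, in this order (a step that is already met when the one before it is completed fails the run):
1. the clip is squeezed open (0.17 rad or more) on the rim, before it is lifted off (within 20 mm of where it was parked) (value of joint jaw above 0.17 rad and distance of clip_pivot from where it was at the start of the episode below 0.02 m), for 0.1 s.
2. the clip is lifted off the tray (30 mm or more above its parked height, touching it no more) (height (world z) of clip_pivot above 0.112 m and contact force between clip and tray below 0.1 N and contact force between the fingers and clip above 2 N), for 0.1 s.
At the end, for the whole second after the job is handed in: Clip held (over 3 N), open 0.17 rad or more, upright and in line with the card within 15 deg; card edge 6 mm or more inside the mouth, within 25 mm of its middle; card untouched by clip and robot, nothing else carries the clip, it is still; stand within 20 mm, tray within 30 mm of the start (value of joint jaw above 0.17 rad and z of card_top in the frame of clip_pivot between -0.036 and -0.006 m and y of card_top in the frame of clip_pivot between -0.01 and 0.01 m and x of card_top in the frame of clip_pivot between -0.025 and 0.025 m and angle between the x axis of clip_pivot and the y axis of card_top, either way round below 0.26 rad and angle between clip_pivot's own z axis and vertical below 0.26 rad and contact force between each of clip, the fingers, the arm and card below 0.1 N and contact force between clip and tray below 0.1 N and contact force between the fingers and clip above 3 N and linear speed of clip below 0.03 m/s and angle between card's own z axis and vertical below 0.05 rad and distance of card from where it was at the start of the episode below 0.02 m and distance of tray from where it was at the start of the episode below 0.03 m); the arm keeps its last pose, push and grip.
It fails at once if a tire lever, the skewer, dish, hex key or bottle is knocked about (25 mm) (distance of any of lever_a, lever_b, skewer, dish, hex, lube from where it was at the start of the episode above 0.025 m).
It fails at once if the card stand is shoved (20 mm) or tipped (distance of card from where it was at the start of the episode above 0.02 m or angle between card's own z axis and vertical above 0.2 rad).
It fails at once if the tray is shoved about (30 mm) (distance of tray from where it was at the start of the episode above 0.03 m).
It fails at once if the card is pressed hard (12 N) (contact force between any of clip, the fingers and card above 12 N).
It also fails if it takes over 35 s, if anything falls off the work surface, if the arm or the gripper's body presses on something with over 40 N, if the wrist force passes 120 N, or if a joint passes its speed limit or range.

## Robot

A 6-joint arm with a two-finger parallel gripper is mounted at the origin on the work surface. World frame = base frame: x ahead of the robot, y to its left, z up, the work surface at z = 0. Lengths are in mm, angles in rad, forces in N, time in s.
With the tool pointing down it reaches from about 300 to 775 mm from the base axis. Payload 14.6 kg.
Tool frame: the origin (TCP) lies midway between the tips of the shut fingers; the grasp point (between the pads) lies 19 mm behind it (manip.grip_depth is the distance from the TCP to the grasp point, in mm); x points along the fingers, y is the direction in which the jaws open and shut, and the axes are right-handed (so a half turn about x gives the same grasp; the last joint's range is limited). The gripper opens to 94 mm and grips with 3 to 60 N. Pads are 16 mm wide; open, the fingers measure 119 mm over their backs; the gripper's body (75 mm by 177 mm) begins 78 mm behind the grasp point.
Start: joints at [-1.226, 0.3, 1.521, -0, 1.321, -0.067], TCP at [220.135, -504.014, 205.446] pointing down, gripper open.
Joint ranges: [-3.03, 3.03], [-0.79, 2.21], [0.23, 2.52], [-1.04, 4.18], [0, 3.07], [-2.55, 2.55]. Speed limits (rad/s): [2.22, 2.22, 2.57, 3.14, 3.14, 3.14].

## Interface

Orientations are given as [roll, pitch, yaw] about the fixed x, y, z axes, in that order (R = Rz(yaw) Ry(pitch) Rx(roll)).
In Python, from cell import readout, cams, ticket, manip gives the robot as it stands. The module is installed in compiled form; this text tells all that it offers.
- The arm moves only by the tool apply_moves, never from a script. Its argument "plan" is one flat list of numbers, 7 for each row, row after row: the turn, a rotation vector about the tool's x, y, z in rad, then the shift along the tool's x, y, z in m, then the opening in per cent of the stroke, from 0 (shut) to 100 (fully open). In form: [wx, wy, wz, x, y, z, fingers, wx, wy, wz, x, y, z, fingers, ...]. A call has 1 to 5 rows; each row shifts and turns the commanded pose from where the row before left it, along the tool's axes as they then stand; what a row does not reach is not made up. A row lasts 1/8 s, in which the tool goes at most 62.5 mm and 10.7 degrees, less where a joint would pass 70% of its speed; a pose out of reach is approached as far as the arm can. A call with a gripper value outside its range is refused whole. The fingers move at their own pace and stop on an object; "force" is the grip in N (left out, the last holds). Time passes only in rows, so rows that do not move let the fingers close. It gives the time, the measured TCP pose, the force and the opening at its end, in the units of the state.
- readout.read_state(): the state, without advancing time (a new reading comes with each control period).
- cams.camera(name): name is "scene" or "top"; returns a dict with "image" (480x640x3 uint8, red, green, blue), "fovy" (degrees; the focal length in pixels is half the picture's height over the tangent of half this angle, whatever the lens; pixels are square), "cx", "cy" (the principal point, pixels), "position" and "orientation" of the camera in the world. Camera axes: x right, y down, z forward; pixel columns grow to the right and rows downward; lengths in mm; the calibration is good to about 2 mm. A picture is of the moment at which its call begins. There is no depth.
- ticket.sign_off(): hands the job in, once; it reports no verdict.
The state is a dict: "clock": time; "joints": joint angles; "qd": joint speeds; "effort": joint torques, N m; "eef_pos": TCP position; "eef_rot": TCP orientation; "wrist_force": force on the tool from outside, world axes, zero at the start; "moment": the same for the moment, N m; "finger_gap": finger opening in mm.
Only numpy, scipy, OpenCV 4.12 (cv2) and the standard library are available. Lean on these libraries where they do the work, as an engineer would, in place of code of your own. Each camera call takes 0.05 s, during which the arm holds its last target.

## Working session

There is one attempt and no reset: what is moved stays moved. The work goes in short steps, Python scripts to look and compute and a tool call to move; the robot and the scene stay as the last step left them, time stands still between calls to the robot, and variables do not carry over. Pictures are saved under pics/ and viewed, and the job is handed in when it is done.

Besides the shell and the picture viewer there is one more tool, called after "Emit:" as a command line: name --argument value ..., lists and objects as JSON in quotes. apply_moves: Moves the arm, as the interface text tells. Its arguments: {"type":"object","properties":{"plan":{"type":"array","items":{"type":"number"}},"force":{"type":"number"}},"required":["plan"]}

```bash
mkdir -p pics; cat > h.py <<'E'
import numpy as np, cv2
from cell import readout, cams, ticket, manip
from scipy.spatial.transform import Rotation as Ro
def f(c): return 240/np.tan(np.radians(c['fovy'])/2)
E
python3 - <<'E'
from h import *
for n in('scene','top'):
    c=cams.camera(n); cv2.imwrite(f'pics/{n}0.png',c['image'][:,:,::-1]); print({k:v for k,v in c.items() if k!='image'})
print(readout.read_state(), manip.grip_depth)
E
```

```text
{'fovy': 47.43743330789099, 'cx': 317.3959903263602, 'cy': 239.44700336760988, 'position': array([1546.87995455, -347.04096163,  880.06435008]), 'orientation': array([-2.19467712,  0.00625608,  1.24772771])}
{'fovy': 53.64092323580416, 'cx': 318.9224789832054, 'cy': 235.32125214688622, 'position': array([ 373.62532039,  -27.86809378, 1223.45629057]), 'orientation': array([-3.01252335,  0.00532636, -1.5504541 ])}
{'clock': 0.1, 'joints': array([-1.22557062e+00,  3.00407106e-01,  1.52148724e+00, -1.13494026e-06,
        1.32072967e+00, -6.65842780e-02]), 'qd': array([ 9.12266523e-04, -6.89664753e-04, -6.00277845e-04, -8.78487129e-05,
       -4.93007771e-04, -1.50489683e-03]), 'effort': array([ 8.91763120e-04, -5.32646120e+01, -3.53284550e+01,  7.09935394e-02,
        2.34411901e-02, -4.72169154e-05]), 'eef_pos': array([ 220.07447264, -503.79907524,  204.96113623]), 'eef_rot': array([-1.63631469,  1.56976496,  1.91708823]), 'wrist_force': array([0.13568134, 0.331194  , 0.10694437]), 'moment': array([ 0.05289926, -0.0001317 , -0.02641039]), 'finger_gap': 93.97792449043999} 18.8
```

View pics/scene0.png

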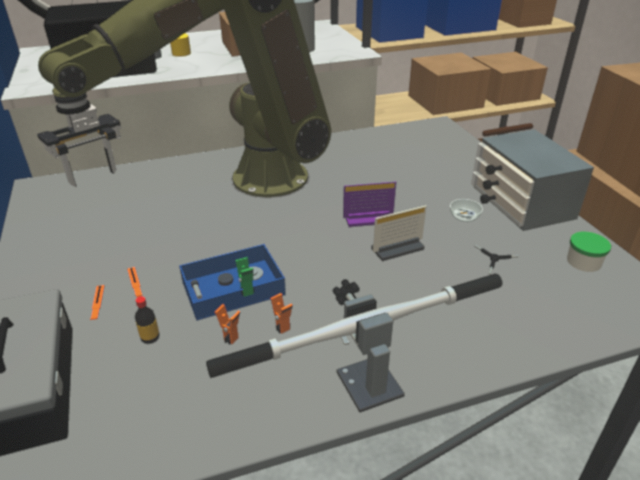

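View pics/top0.png

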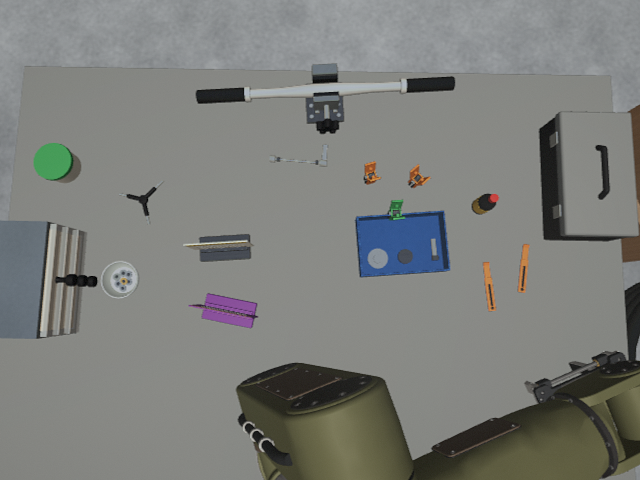

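The green clip is at about (245,276) in the scene view and (397,209) in the top view, on the tray's far (+x) wall. The two orange pegs, at scene (229,324) and (282,314), are look-alikes. The white card with the yellow band is at scene (400,230) and top (222,244). The purple one at scene (369,203) is a look-alike. I'll confirm this in enlarged crops.

```bash
cat >> h.py <<'E'
def ray(c,u,v):
    R=Ro.from_euler('xyz',c['orientation']).as_matrix()
    d=R@np.array([(u-c['cx'])/f(c),(v-c['cy'])/f(c),1]); return c['position'],d/np.linalg.norm(d)
def plane(c,u,v,z):
    p,d=ray(c,u,v); return p+d*(z-p[2])/d[2]
def proj(c,P):
    R=Ro.from_euler('xyz',c['orientation']).as_matrix()
    q=R.T@(np.array(P)-c['position']); return np.array([c['cx']+f(c)*q[0]/q[2],c['cy']+f(c)*q[1]/q[2]])
def tri(r1,r2):
    (p,d),(q,e)=r1,r2
    s=np.linalg.lstsq(np.stack([d,-e],1),q-p,rcond=None)[0]
    a=p+s[0]*d;b=q+s[1]*e; return (a+b)/2,np.linalg.norm(a-b)
E
python3 - <<'E'
from h import *
C={n:cams.camera(n) for n in('scene','top')}
np.save('c0.npy',C,allow_pickle=True)
def crop(n,x,y,w,h,k): return cv2.resize(C[n]['image'][y:y+h,x:x+w,::-1],None,fx=k,fy=k,interpolation=cv2.INTER_CUBIC)
a=crop('scene',170,235,130,100,6)[:600,:780]; cv2.imwrite('pics/cs.png',a)
a=np.hstack([crop('top',345,160,110,120,4),crop('top',180,220,80,120,4)]); cv2.imwrite('pics/ct.png',a)
a=crop('scene',335,175,100,90,6); cv2.imwrite('pics/cc.png',a)
for n in C:
    h=cv2.cvtColor(C[n]['image'],cv2.COLOR_RGB2HSV)
    for nm,lo,hi in(('green',(50,120,40),(80,255,255)),('yellow',(15,100,80),(30,255,255)),('blue',(105,130,50),(125,255,255))):
        m=cv2.inRange(h,lo,hi)
        for q in cv2.findContours(m,cv2.RETR_EXTERNAL,cv2.CHAIN_APPROX_NONE)[0]:
            if cv2.contourArea(q)>15: print(n,nm,cv2.contourArea(q),cv2.boundingRect(q),cv2.minAreaRect(q))
E
```

```text
scene green 18.0 (244, 280, 8, 15) ((247.5, 287.0), (7.0, 14.0), 0.0)
scene green 141.5 (235, 257, 17, 21) ((243.61767578125, 266.9706115722656), (19.16031265258789, 13.339459419250488), 75.96376037597656)
scene green 633.5 (571, 232, 40, 23) ((590.1000366210938, 243.2000274658203), (39.528465270996094, 21.187259674072266), 18.434947967529297)
scene yellow 240.5 (137, 320, 21, 21) ((148.03662109375, 330.7245178222656), (17.21214485168457, 18.848711013793945), 73.61045837402344)
scene yellow 133.0 (378, 208, 46, 16) ((400.47064208984375, 215.3823699951172), (3.8805696964263916, 47.2944450378418), 75.96376037597656)
scene yellow 139.0 (346, 184, 48, 7) ((369.49407958984375, 186.9235382080078), (3.9115214347839355, 47.321739196777344), 85.60128784179688)
scene yellow 2992.0 (572, 148, 68, 109) ((605.4999389648438, 201.99996948242188), (66.99998474121094, 107.99998474121094), -0.0)
scene yellow 16.0 (615, 144, 16, 20) ((623.039306640625, 154.66290283203125), (14.615869522094727, 18.963153839111328), 12.994616508483887)
scene yellow 26.5 (602, 139, 15, 21) ((606.5618896484375, 149.8688049
[... 2430 characters left out ...]
((395.8963317871094, 204.93292236328125), (11.264016151428223, 11.153585433959961), 6.340191841125488)
top green 1066.5 (34, 143, 39, 37) ((53.0, 161.0), (36.0, 38.0), 90.0)
top yellow 21.5 (121, 278, 6, 7) ((123.75001525878906, 280.2500305175781), (5.656853675842285, 4.949747562408447), 45.0)
top yellow 42.0 (485, 266, 7, 20) ((487.6923522949219, 275.53851318359375), (19.597488403320312, 5.457528114318848), 82.87498474121094)
top yellow 67.5 (473, 200, 14, 14) ((477.79461669921875, 207.46755981445312), (15.365985870361328, 9.116661071777344), 53.97262954711914)
top blue 5062.0 (356, 211, 94, 66) ((402.4365234375, 243.1116943359375), (60.13250732421875, 89.77127838134766), 85.91438293457031)
```

View pics/cs.png

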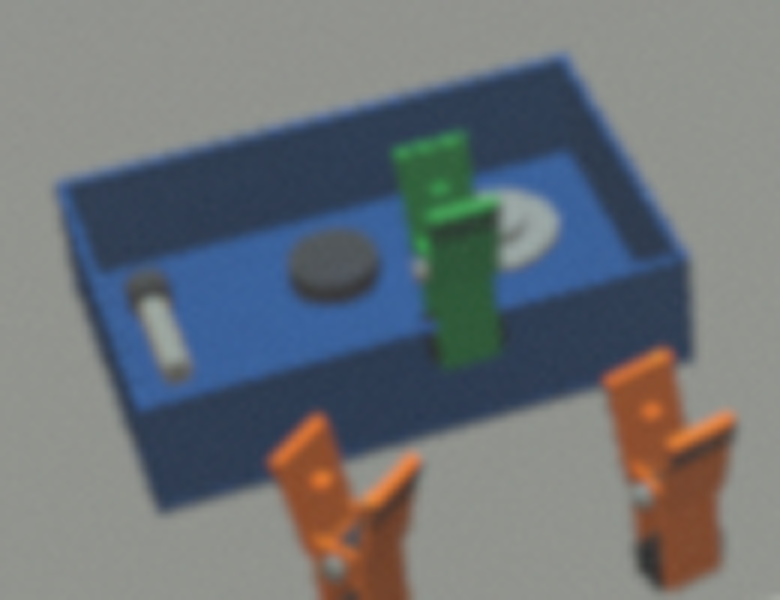

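View pics/ct.png

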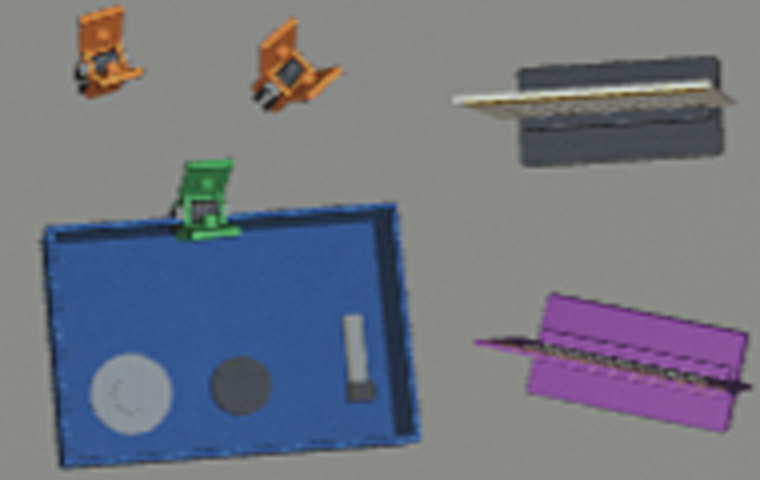

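View pics/cc.png

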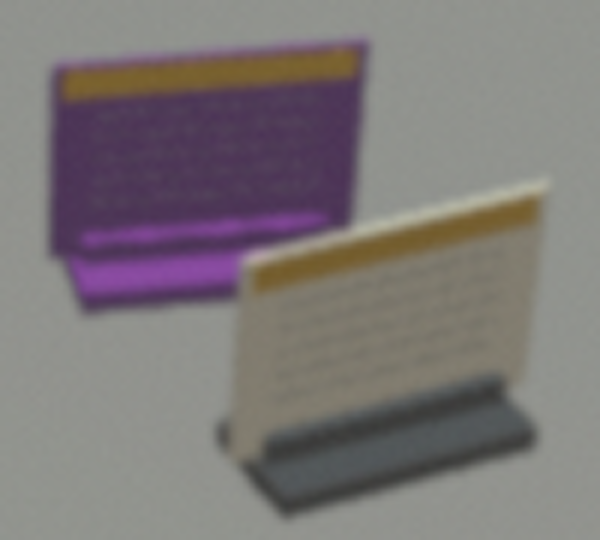

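```bash
python3 - <<'E'
from h import *
np.set_printoptions(precision=1,suppress=True)
C=np.load('c0.npy',allow_pickle=True).item(); s,t=C['scene'],C['top']
T=lambda a,b:print('tri',*tri(ray(s,*a),ray(t,*b)))
print('card scene',plane(s,375.5,217.5,120),plane(s,426.3,205.7,120))
print('card top',plane(t,183.3,244.7,120),plane(t,248,241,120))
T((375.5,217.5),(183.3,244.7));T((426.3,205.7),(248,241))
# tops
print('far handle top',plane(t,390.5,200.3,128),plane(t,403,200,128))
print('near handle top',plane(t,390,219.2,128),plane(t,405,217.8,128))
print('scene far-handle (+x)',plane(s,241,270,128),plane(s,253,268,128))
print('scene near-handle',plane(s,235.8,261,128),plane(s,247.5,257,128))
# tray rim corners, z=55
print('rim far top',plane(t,356,216.5,55),plane(t,444,211,55))
print('rim near top',plane(t,361,276.5,55),plane(t,449,270,55))
print('rim scene',plane(s,193.3,303,55),plane(s,285,278,55),plane(s,180,266,55),plane(s,264.5,244.5,55))
E
```

```text
card scene [501.9 152.2 120. ] [493.8 299.  120. ]
card top [488.3 298.  120. ] [500.  146.7 120. ]
tri [472.6 234.6 107.4] 132.14640491698793
tri [525.4 203.4 150. ] 133.27980206665825
far handle top [ 601.9 -185.5  128. ] [ 603.1 -214.8  128. ]
near handle top [ 556.9 -184.3  128. ] [ 560.9 -219.3  128. ]
scene far-handle (+x) [ 608.7 -214.3  128. ] [ 610.4 -187.9  128. ]
scene near-handle [ 573.4 -218.6  128. ] [ 567.5 -190.6  128. ]
rim far top [ 574.3 -110.1   55. ] [ 592.4 -329.4   55. ]
rim near top [ 425.3 -123.8   55. ] [ 445.6 -339.6   55. ]
rim scene [ 598.2 -326.8   55. ] [ 580.8 -109.5   55. ] [ 454.2 -338.5   55. ] [ 435.2 -122.8   55. ]
```

```bash
cat >> h.py <<'E'
def plan(tgt,yaw):
    # desired: tool x down, tool y along (cos yaw, sin yaw) or opposite
    s=readout.read_state(); R=Ro.from_euler('xyz',s['eef_rot']).as_matrix()
    for sg in(1,-1):
        y=sg*np.array([np.cos(yaw),np.sin(yaw),0]);x=np.array([0,0,-1.])
        D=np.stack([x,y,np.cross(x,y)],1)
        w=Ro.from_matrix(R.T@D).as_rotvec()
        print('turn',w.round(4),'shift(before turn) mm',(R.T@(np.array(tgt)-s['eef_pos'])).round(1),'after turn',(D.T@(np.array(tgt)-s['eef_pos'])).round(1))
    print('R',R.round(3).tolist(),s['joints'].round(3),s['eef_pos'].round(1),s['finger_gap'],s['wrist_force'].round(2),s['clock'])
E
python3 -c "
from h import *
plan([583,-202,185],.085)"
```

```text
turn [-1.244e+00 -5.000e-04  6.000e-04] shift(before turn) mm [  20.2 -131.3 -453.4] after turn [  20.1  387.2 -270. ]
turn [1.8976e+00 7.0000e-04 6.0000e-04] shift(before turn) mm [  20.2 -131.3 -453.4] after turn [  20.1 -387.2  270. ]
R [[-0.0, 0.4, -0.916], [0.001, -0.916, -0.4], [-1.0, -0.001, -0.0]] [-1.226  0.3    1.521 -0.     1.321 -0.067] [ 220.1 -503.9  205.1] 94.1056460107722 [-0.35  0.35  0.25] 0.2
```

Emit:
apply_moves --plan '[-0.178,0,0,0,0,0,100,-0.178,0,0,0,0,0,100,-0.178,0,0,0,0,0,100,-0.178,0,0,0,0,0,100,-0.178,0,0,0,0,0,100]' --force 30

```text
clock: 0.82
eef_pos: [220.1, -503.9, 205.2]
eef_rot: [-2.5, 1.57, 1.95]
wrist_force: [-0.4, -0.4, -0.5]
finger_gap: 93.9
```

Emit:
apply_moves --plan '[-0.177,0,0,0,0,0,100,-0.177,0,0,0,0,0,100,0,0,0,0,0.03,-0.02,100,0,0,0,0,0.04,-0.025,100,0,0,0,0,0.04,-0.025,100]'

```text
clock: 1.45
eef_pos: [324.7, -424.0, 205.3]
eef_rot: [-2.742, 1.571, 2.055]
wrist_force: [0.7, 0.3, 0.6]
finger_gap: 93.9
```

```bash
python3 -c "
from h import *
plan([583,-202,185],.085)"
```

```text
turn [-0.0005 -0.0002  0.0001] shift(before turn) mm [  20.4  276.1 -199.4] after turn [  20.3  276.2 -199.3]
turn [3.141e+00 1.000e-04 3.000e-04] shift(before turn) mm [  20.4  276.1 -199.4] after turn [  20.3 -276.2  199.3]
R [[-0.0, 0.996, 0.084], [0.0, 0.084, -0.996], [-1.0, -0.0, -0.0]] [-0.986  0.265  1.566  0.     1.311 -1.07 ] [ 324.7 -424.   205.3] 93.93896592786808 [0.67 0.31 0.61] 1.45
```

Emit:
apply_moves --plan '[0,0,0,0,0.04,-0.029,100,0,0,0,0,0.04,-0.029,100,0,0,0,0,0.04,-0.029,100,0,0,0,0,0.04,-0.029,100,0,0,0,0,0.04,-0.029,100]'

```text
clock: 2.08
eef_pos: [511.8, -262.2, 205.4]
eef_rot: [-2.064, 1.571, 2.733]
wrist_force: [-0.1, -0.4, 0.3]
finger_gap: 94.3
```

Emit:
apply_moves --plan '[0,0,0,0,0.04,-0.029,100,0,0,0,0,0.036,-0.025,100,0,0,0,0.02,0,0,100,0,0,0,0,0,0,100]'

```text
clock: 2.58
eef_pos: [581.4, -202.7, 183.9]
eef_rot: [-2.039, 1.568, 2.759]
wrist_force: [0.5, 0.1, 0.7]
finger_gap: 93.9
```

```bash
python3 - <<'E'
from h import *
C={n:cams.camera(n) for n in('scene','top')}; np.save('c1.npy',C,allow_pickle=True)
plan([583,-202,185],.085)
s=readout.read_state()
R=Ro.from_euler('xyz',s['eef_rot']).as_matrix()
def crop(n,x,y,w,h,k):
    im=cv2.resize(C[n]['image'][y:y+h,x:x+w,::-1],None,fx=k,fy=k,interpolation=cv2.INTER_CUBIC)
    for d,col in((0,(0,0,255)),(47,(255,0,255)),(-47,(255,0,255))):
        q=(proj(C[n],s['eef_pos']+d*R[:,1])-(x,y)+.5)*k-.5
        cv2.circle(im,tuple(int(v) for v in q),3,col,-1)
    return im
cv2.imwrite('pics/s1.png',crop('scene',180,170,130,100,6)); cv2.imwrite('pics/t1.png',crop('top',330,130,130,100,6))
E
```

```text
turn [-0.0004  0.0001 -0.    ] shift(before turn) mm [ 0.9  1.4 -1.5] after turn [ 0.9  1.4 -1.5]
turn [ 3.1411e+00 -0.0000e+00 -1.0000e-04] shift(before turn) mm [ 0.9  1.4 -1.5] after turn [ 0.9 -1.4  1.5]
R [[0.0, 0.996, 0.084], [-0.0, 0.084, -0.996], [-1.0, 0.0, 0.0]] [-0.396  0.463  1.343 -0.     1.335 -0.481] [ 581.8 -203.6  185.9] 93.77957224845073 [-0.3   0.13  0.03] 2.675
```

View pics/s1.png

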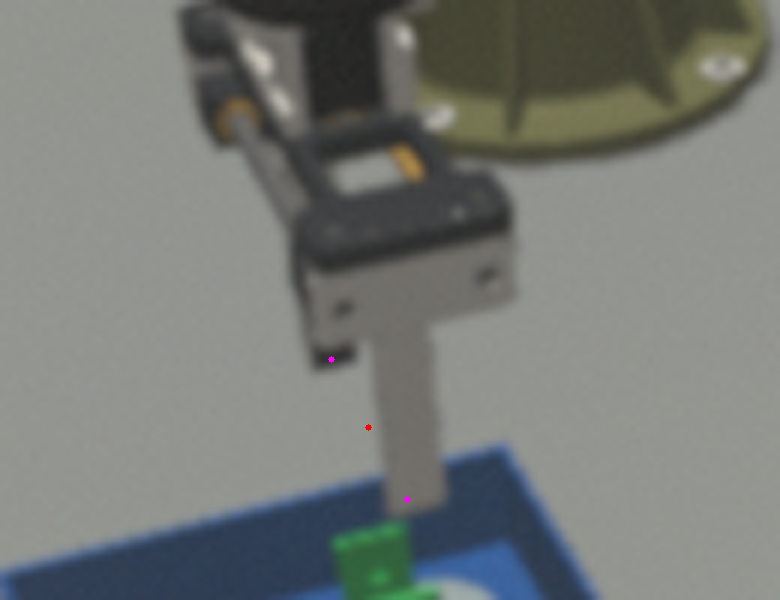

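View pics/t1.png

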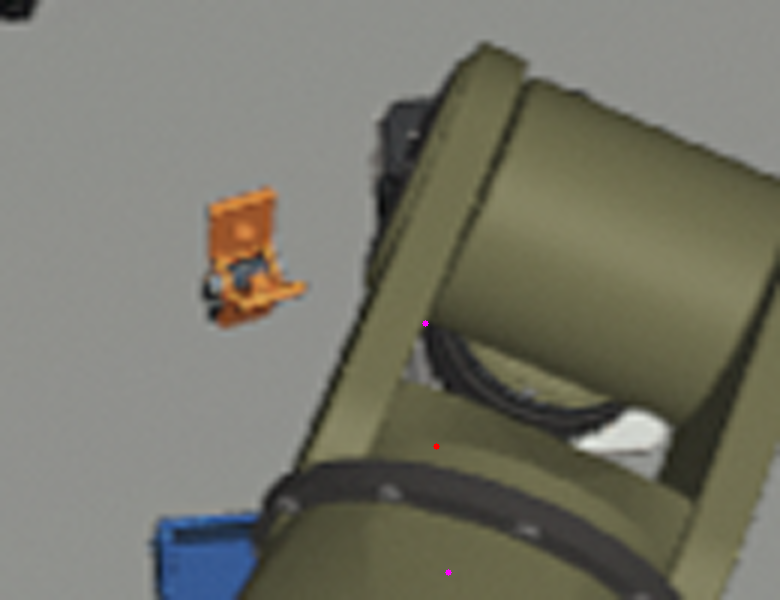

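The fingertip overlay in the scene view matches the far finger's pad to about half a pixel. Clip x comes out at 582 from the top view and 588 from the scene view, so I'll go in at 584. I'll close in stages and watch the wrist force for a one-sided touch.

Emit:
apply_moves --plan '[0,0,0,0,0.002,-0.0015,100,0,0,0,0.03,0,0,100,0,0,0,0.03,0,0,100,0,0,0,0.027,0,0,100,0,0,0,0,0,0,70]'

```text
clock: 3.3
eef_pos: [583.0, -201.5, 97.4]
eef_rot: [-2.055, 1.568, 2.742]
wrist_force: [-1.2, 0.2, -0.5]
finger_gap: 87.4
```

Emit:
apply_moves --plan '[0,0,0,0,0,0,66,0,0,0,0,0,0,62]'

```text
clock: 3.55
eef_pos: [584.3, -201.8, 100.0]
eef_rot: [1.103, 1.569, -0.383]
wrist_force: [0.3, -0.1, 0.5]
finger_gap: 67.5
```

```bash
python3 - <<'E'
from h import *
C={n:cams.camera(n) for n in('scene','top')}
plan([584,-202,97],.085)
x,y,w,h,k=190,215,120,90,6
cv2.imwrite('pics/s2.png',cv2.resize(C['scene']['image'][y:y+h,x:x+w,::-1],None,fx=k,fy=k,interpolation=cv2.INTER_CUBIC))
E
```

```text
turn [-0.      0.0006 -0.0013] shift(before turn) mm [ 2.4 -0.1  0.3] after turn [ 2.4 -0.1  0.3]
turn [ 3.1415e+00 -2.0000e-03 -1.0000e-03] shift(before turn) mm [ 2.4 -0.1  0.3] after turn [ 2.4  0.1 -0.3]
R [[0.001, 0.996, 0.085], [-0.001, 0.085, -0.996], [-1.0, 0.001, 0.001]] [-0.392  0.548  1.426  0.     1.166 -0.477] [ 584.1 -201.7   99.4] 59.84549590385157 [-0.19 -0.27  0.04] 3.65
```

View pics/s2.png

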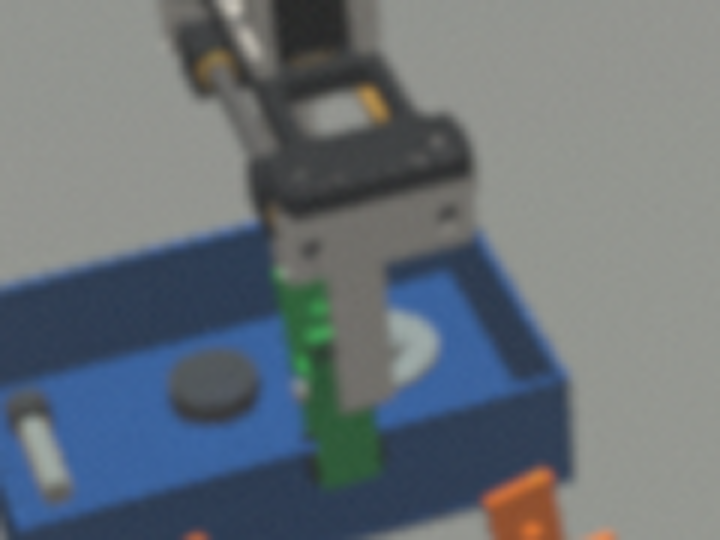

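The fingers straddle the clip's handles and are centred in y (finger about (360,330) in the crop, jaw below it at about (348,450)). No contact yet. Closing in small steps.

Emit:
apply_moves --plan '[0,0,0,0.002,0,0,57]'

```text
clock: 3.78
eef_pos: [584.0, -201.6, 96.9]
eef_rot: [1.083, 1.57, -0.403]
wrist_force: [-0.3, 0.8, 0.3]
finger_gap: 54.3
```

Emit:
apply_moves --plan '[0,0,0,0,0,0,52]'

```text
clock: 3.9
eef_pos: [583.6, -201.6, 96.4]
eef_rot: [-1.863, 1.57, 2.934]
wrist_force: [-0.2, 0.8, 0.7]
finger_gap: 49.8
```

Emit:
apply_moves --plan '[0,0,0,0,0,0,50]'

```text
clock: 4.03
eef_pos: [583.7, -201.6, 96.5]
eef_rot: [-1.714, 1.571, 3.083]
wrist_force: [-1.4, 0.1, 1.0]
finger_gap: 47.2
```

Emit:
apply_moves --plan '[0,0,0,0,0,0,48]'

```text
clock: 4.15
eef_pos: [583.7, -201.5, 96.4]
eef_rot: [-2.083, 1.571, 2.714]
wrist_force: [-0.2, 0.0, -0.7]
finger_gap: 45.6
```

Emit:
apply_moves --plan '[0,0,0,0,0,0,46]'

```text
clock: 4.28
eef_pos: [583.8, -201.5, 96.3]
eef_rot: [2.68, 1.571, 1.195]
wrist_force: [-0.1, 0.2, -0.1]
finger_gap: 43.6
```

Emit:
apply_moves --plan '[0,0,0,0,0,0,44]'

```text
clock: 4.4
eef_pos: [583.8, -201.5, 96.4]
eef_rot: [-2.892, 1.571, 1.906]
wrist_force: [0.8, 0.4, -1.5]
finger_gap: 41.7
```

Emit:
apply_moves --plan '[0,0,0,0,0,0,42]'

```text
clock: 4.53
eef_pos: [583.8, -201.5, 96.4]
eef_rot: [-2.263, 1.571, 2.535]
wrist_force: [0.2, 0.2, -0.7]
finger_gap: 39.8
```

There's no one-sided force, so the grip is centred. Squeezing at 30 N.

Emit:
apply_moves --plan '[0,0,0,0,0,0,36,0,0,0,0,0,0,30,0,0,0,0,0,0,20,0,0,0,0,0,0,0,0,0,0,0,0,0,0]' --force 30

```text
clock: 5.15
eef_pos: [583.8, -201.5, 96.5]
eef_rot: [2.854, 1.571, 1.368]
wrist_force: [-0.0, 0.4, -0.3]
finger_gap: 25.4
```

Emit:
apply_moves --plan '[0,0,0,0,0,0,0,0,0,0,0,0,0,0,0,0,0,0,0,0,0]'

```text
clock: 5.52
eef_pos: [583.8, -201.6, 96.4]
eef_rot: [0.42, 1.571, -1.066]
wrist_force: [-0.3, -0.4, -1.4]
finger_gap: 25.5
```

```bash
python3 - <<'E'
from h import *
C={n:cams.camera(n) for n in('scene','top')}
plan([584,-202,97],.085)
x,y,w,h,k=190,215,120,90,6
cv2.imwrite('pics/s3.png',cv2.resize(C['scene']['image'][y:y+h,x:x+w,::-1],None,fx=k,fy=k,interpolation=cv2.INTER_CUBIC))
E
```

```text
turn [0. 0. 0.] shift(before turn) mm [-0.6  0.2  0.4] after turn [-0.6  0.2  0.4]
turn [-3.1416 -0.      0.    ] shift(before turn) mm [-0.6  0.2  0.4] after turn [-0.6 -0.2 -0.4]
R [[-0.0, 0.996, 0.085], [-0.0, 0.085, -0.996], [-1.0, -0.0, 0.0]] [-0.392  0.551  1.429 -0.     1.162 -0.477] [ 583.8 -201.6   96.4] 25.58886553995666 [-0.44 -0.48 -0.48] 5.625
```

View pics/s3.png

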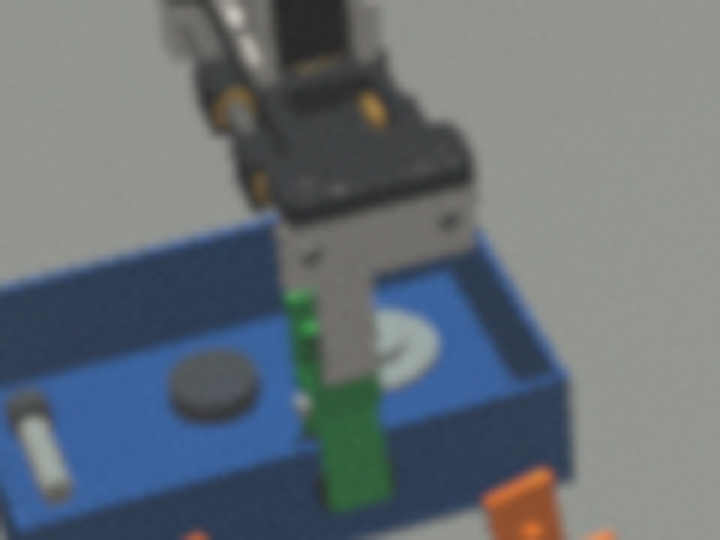

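The clip is at its stop: the gap is 25.5 mm against 26 mm expected, and the front jaw has swung out in the picture. Lifting.

Emit:
apply_moves --plan '[0,0,0,-0.01,0,0,0,0,0,0,-0.02,0,0,0,0,0,0,-0.03,0,0,0,0,0,0,-0.03,0,0,0,0,0,0,-0.02,0,0,0]'

```text
clock: 6.25
eef_pos: [584.0, -201.6, 208.8]
eef_rot: [1.098, 1.569, -0.387]
wrist_force: [-0.0, -0.1, -0.4]
finger_gap: 25.3
```

Emit:
apply_moves --plan '[0,0,0,0,0,0,0,0,0,0,0,0,0,0]'

```text
clock: 6.5
eef_pos: [583.5, -201.4, 205.6]
eef_rot: [-2.021, 1.57, 2.776]
wrist_force: [-0.5, 0.3, -1.2]
finger_gap: 25.1
```

```bash
python3 - <<'E'
from h import *
C={n:cams.camera(n) for n in('scene','top')}; np.save('c4.npy',C,allow_pickle=True)
plan([496,224,206],.068)
x,y,w,h,k=190,175,120,90,6
cv2.imwrite('pics/s4.png',cv2.resize(C['scene']['image'][y:y+h,x:x+w,::-1],None,fx=k,fy=k,interpolation=cv2.INTER_CUBIC))
E
```

```text
turn [ 0.017  -0.0008  0.0015] shift(before turn) mm [-2.000e-01 -5.100e+01 -4.313e+02] after turn [  -0.6  -58.3 -430.4]
turn [-3.1246e+00 -2.3000e-03 -1.2000e-03] shift(before turn) mm [-2.000e-01 -5.100e+01 -4.313e+02] after turn [ -0.6  58.3 430.4]
R [[-0.002, 0.996, 0.085], [0.001, 0.085, -0.996], [-1.0, -0.001, -0.001]] [-0.392  0.453  1.313 -0.     1.378 -0.477] [ 583.4 -201.4  205.4] 25.360348085216643 [-0.43 -0.49 -1.35] 6.6
```

View pics/s4.png

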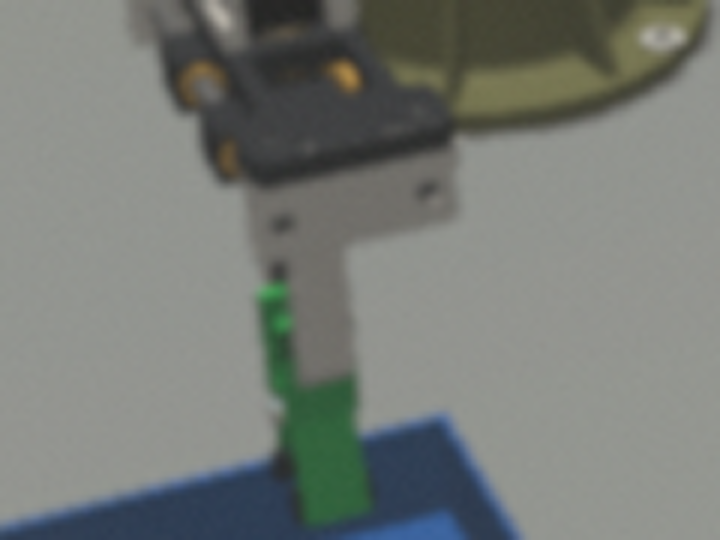

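Lifted clean, upright and still open. Carrying it to above the card.

Emit:
apply_moves --plan '[0.017,0,0,0,0,-0.01,0,0,0,0,0,-0.004,-0.03,0,0,0,0,0,-0.006,-0.04,0,0,0,0,0,-0.006,-0.04,0,0,0,0,0,-0.006,-0.04,0]'

```text
clock: 7.22
eef_pos: [550.1, -41.6, 206.2]
eef_rot: [-2.018, 1.57, 2.761]
wrist_force: [-0.7, 0.7, -1.1]
finger_gap: 25.2
```

Emit:
apply_moves --plan '[0,0,0,0,-0.006,-0.04,0,0,0,0,0,-0.006,-0.04,0,0,0,0,0,-0.006,-0.04,0,0,0,0,0,-0.006,-0.04,0,0,0,0,0,-0.006,-0.04,0]'

```text
clock: 7.85
eef_pos: [506.4, 155.7, 206.2]
eef_rot: [-1.718, 1.57, 3.061]
wrist_force: [0.2, -0.8, -1.0]
finger_gap: 25.4
```

Emit:
apply_moves --plan '[0,0,0,0,-0.006,-0.04,0,0,0,0,0,0,-0.02,0,0,0,0,0,0,-0.01,0,0,0,0,0,0,0,0,0,0,0,0,0,0,0]'

```text
clock: 8.48
eef_pos: [496.7, 222.6, 206.4]
eef_rot: [-0.722, 1.571, -2.226]
wrist_force: [0.1, 0.1, -1.3]
finger_gap: 25.1
```

```bash
python3 - <<'E'
from h import *
C={n:cams.camera(n) for n in('scene','top')}; np.save('c5.npy',C,allow_pickle=True)
plan([496,224,206],.068)
x,y,w,h,k=330,140,120,100,6
cv2.imwrite('pics/s5.png',cv2.resize(C['scene']['image'][y:y+h,x:x+w,::-1],None,fx=k,fy=k,interpolation=cv2.INTER_CUBIC))
x,y,w,h,k=150,190,130,100,6
cv2.imwrite('pics/t5.png',cv2.resize(C['top']['image'][y:y+h,x:x+w,::-1],None,fx=k,fy=k,interpolation=cv2.INTER_CUBIC))
E
```

```text
turn [-0.0011  0.     -0.0001] shift(before turn) mm [ 0.5 -0.7 -1.3] after turn [ 0.5 -0.7 -1.3]
turn [ 3.1405e+00 -1.0000e-04 -1.0000e-04] shift(before turn) mm [ 0.5 -0.7 -1.3] after turn [0.5 0.7 1.3]
R [[0.0, 0.998, 0.067], [-0.0, 0.067, -0.998], [-1.0, 0.0, 0.0]] [ 0.354  0.287  1.536 -0.     1.319  0.287] [496.8 222.7 206.5] 25.00131454168282 [-0.51 -0.75 -1.25] 8.575
```

View pics/s5.png

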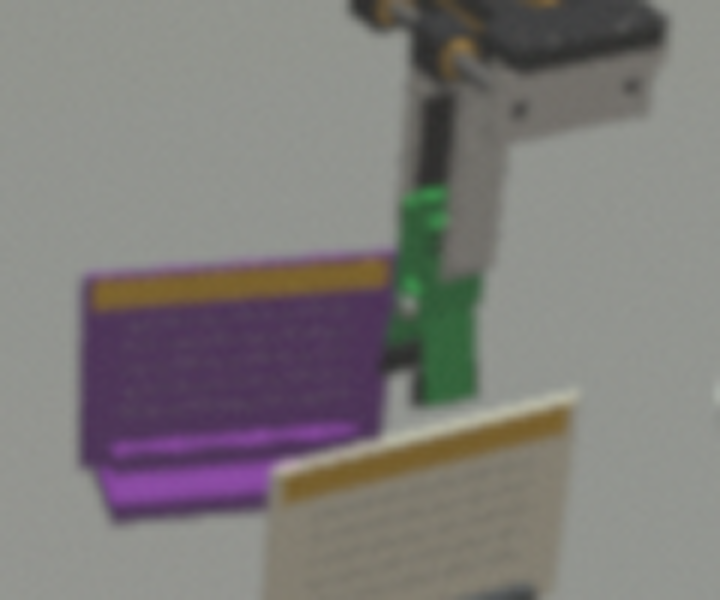

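View pics/t5.png

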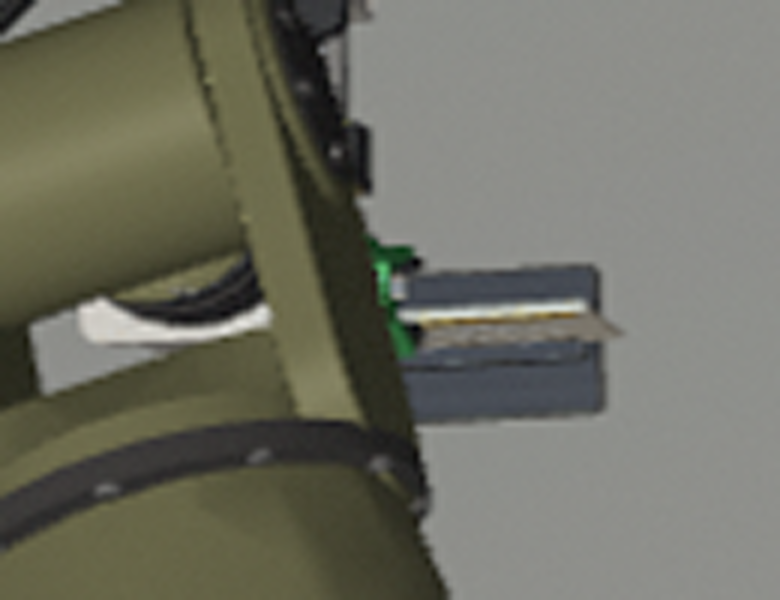

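```bash
python3 - <<'E'
from h import *
np.set_printoptions(precision=1,suppress=True)
C=np.load('c5.npy',allow_pickle=True).item(); t=C['top'];s=C['scene']
im=t['image']
for u in range(214,252,3): print(u,[int(v) for v in im[234:252,u].mean(1)])
P=lambda cu,cv,z:plane(t,(cu+.5)/6-.5+150,(cv+.5)/6-.5+190,z)
print('pads',P(418,262,155),P(415,335,155),'tips outer',P(415,247,152),P(403,356,152),'pin',P(400,287,192))
print('card top',P(416,314,120),P(585,301,120))
S=lambda cu,cv,z:plane(s,(cu+.5)/6-.5+330,(cv+.5)/6-.5+140,z)
print('card scene',S(274,467,120),S(577,393,120))
print('front jaw bottom', S(424,406,152-2),S(475,398,152-2))
E
```

```text
214 [103, 103, 106, 87, 83, 55, 60, 38, 40, 43, 48, 37, 37, 40, 40, 38, 40, 40]
217 [32, 51, 100, 103, 107, 113, 63, 107, 180, 118, 34, 48, 60, 70, 73, 74, 75, 52]
220 [94, 101, 67, 75, 76, 75, 68, 113, 195, 157, 76, 53, 71, 84, 95, 79, 76, 53]
223 [137, 89, 71, 74, 75, 72, 69, 127, 214, 118, 99, 123, 112, 122, 79, 79, 75, 54]
226 [138, 90, 73, 74, 74, 73, 77, 149, 212, 80, 107, 120, 126, 92, 81, 82, 90, 58]
229 [137, 75, 76, 75, 75, 72, 94, 169, 198, 84, 119, 107, 113, 78, 79, 81, 72, 68]
232 [138, 72, 75, 74, 76, 71, 95, 167, 193, 82, 113, 119, 112, 90, 79, 77, 59, 76]
235 [137, 68, 72, 74, 75, 70, 109, 189, 156, 94, 119, 115, 122, 83, 78, 75, 56, 78]
238 [105, 70, 75, 77, 72, 72, 127, 214, 129, 92, 120, 121, 118, 90, 79, 77, 46, 77]
241 [89, 73, 75, 74, 73, 77, 139, 213, 101, 105, 120, 117, 92, 81, 79, 86, 58, 78]
244 [86, 75, 76, 76, 73, 82, 153, 212, 90, 116, 115, 116, 83, 78, 78, 71, 68, 78]
247 [83, 76, 75, 77, 75, 84, 131, 152, 112, 115, 115, 116, 109, 69, 66, 54, 74, 80]
250 [141, 125, 120, 121, 120, 120, 117, 118, 117, 105, 108, 115, 112, 94, 96, 97, 98, 96]
pads [512.5 207.3 155. ] [484.6 207.1 155. ] tips outer [518.6 209.4 152. ] [476.9 212.  152. ] pin [498.3 205.3 192. ]
card top [496.5 214.8 120. ] [502.9 149.  120. ]
card scene [501.4 151.7 120. ] [490.7 299.1 120. ]
front jaw bottom [520.7 209.  150. ] [522.  231.8 150. ]
```

```bash
python3 - <<'E'
from h import *
np.set_printoptions(precision=1,suppress=True)
C=np.load('c0.npy',allow_pickle=True).item(); t=C['top']
im=t['image'].astype(float).mean(2); us=[];vs=[]
for u in range(186,248):
    c=im[234:252,u]; k=int(c.argmax()); w=c[max(k-1,0):k+2]; 
    if c[k]>150: us.append(u); vs.append(234+k+((np.arange(len(w))-1)*w**2).sum()/(w**2).sum())
p=cv2.fitLine(np.float32(np.stack([us,vs],1)),cv2.DIST_HUBER,0,.01,.01).ravel()
L=lambda u:plane(t,u,p[3]+(u-p[2])*p[1]/p[0],120)
a,b=L(184),L(248); print(len(us),p,a,b,(a+b)/2,np.arctan2(b[0]-a[0],a[1]-b[1]))
E
```

```text
61 [  1.   -0.1 214.1 242.5] [489.2 296.4 120. ] [501.2 146.8 120. ] [495.2 221.6 120. ] 0.07952118094608583
```

The clip sits about 2.5 mm too far in +x relative to the card edge (top view: pads mid 498, card 496). I'll correct that, lower the jaws to just above the edge and look.

Emit:
apply_moves --plan '[-0.01,0,0,0,-0.0025,0,0,0,0,0,0.012,0,0,0,0,0,0,0.01,0,0,0,0,0,0,0,0,0,0]'

```text
clock: 9.07
eef_pos: [493.6, 223.1, 183.2]
eef_rot: [-1.283, 1.569, -2.776]
wrist_force: [-0.1, -0.0, -0.3]
finger_gap: 25.2
```

```bash
cat > look.py <<'E'
from h import *
import sys
i=sys.argv[1]
C={n:cams.camera(n) for n in('scene','top')}; np.save(f'c{i}.npy',C,allow_pickle=True)
plan([494.5,222.5,155.5],.079)
x,y,w,h,k=360,150,80,75,8
cv2.imwrite(f'pics/s{i}.png',cv2.resize(C['scene']['image'][y:y+h,x:x+w,::-1],None,fx=k,fy=k,interpolation=cv2.INTER_CUBIC))
x,y,w,h,k=180,215,80,60,9
cv2.imwrite(f'pics/t{i}.png',cv2.resize(C['top']['image'][y:y+h,x:x+w,::-1],None,fx=k,fy=k,interpolation=cv2.INTER_CUBIC))
E
python3 look.py 6
```

```text
turn [-0.001   0.0001  0.0002] shift(before turn) mm [28.9  0.4  0.9] after turn [28.9  0.4  0.9]
turn [ 3.1406e+00  3.0000e-04 -1.0000e-04] shift(before turn) mm [28.9  0.4  0.9] after turn [28.9 -0.4 -0.9]
R [[-0.0, 0.997, 0.078], [-0.0, 0.078, -0.997], [-1.0, -0.0, 0.0]] [ 0.357  0.301  1.57  -0.     1.271  0.279] [494.1 223.4 184.4] 25.29052397237645 [-0.25  0.03 -1.42] 9.175
```

View pics/s6.png

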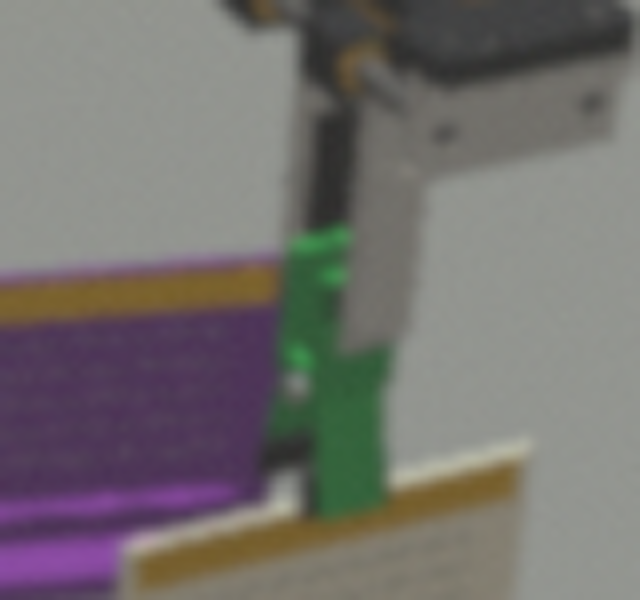

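View pics/t6.png

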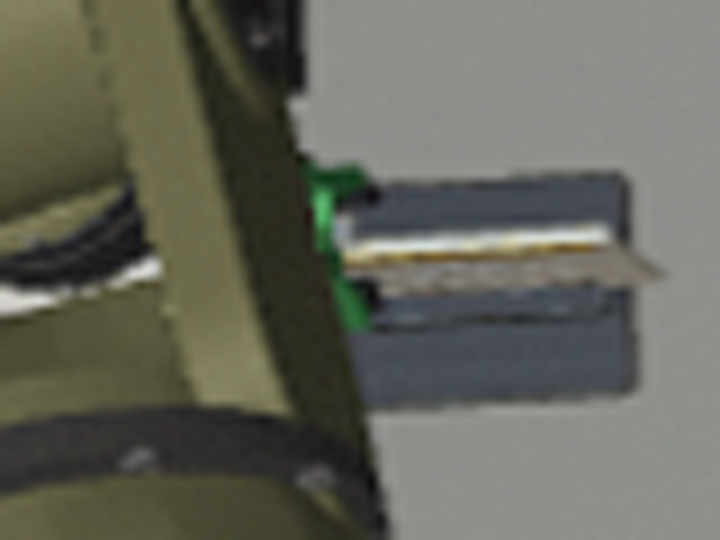

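The jaws straddle the card edge and are centred to within about 1 mm (top view: pads at about (370,190) and (372,293), card edge at row 245 of the crop). Lowering.

Emit:
apply_moves --plan '[0,0,0,0.008,0,0,0,0,0,0,0.008,0,0,0,0,0,0,0.008,0,0,0,0,0,0,0.004,0,0,0,0,0,0,0,0,0,0]'

```text
clock: 9.8
eef_pos: [493.9, 223.3, 156.2]
eef_rot: [-1.371, 1.57, -2.864]
wrist_force: [0.1, 0.6, -1.3]
finger_gap: 25.5
```

Emit:
apply_moves --plan '[0,0,0,0,0,0,0,0,0,0,0,0,0,0]'

```text
clock: 10.05
eef_pos: [494.1, 223.4, 156.7]
eef_rot: [1.813, 1.57, 0.32]
wrist_force: [-0.5, -1.3, -0.0]
finger_gap: 25.3
```

```bash
python3 look.py 7
```

```text
turn [-0.001  -0.0001 -0.0003] shift(before turn) mm [1.1 0.4 0.9] after turn [1.1 0.4 0.9]
turn [ 3.1406e+00 -5.0000e-04  1.0000e-04] shift(before turn) mm [1.1 0.4 0.9] after turn [ 1.1 -0.4 -0.9]
R [[0.0, 0.997, 0.078], [0.0, 0.078, -0.997], [-1.0, 0.0, -0.0]] [0.357 0.327 1.603 0.    1.211 0.279] [494.1 223.4 156.6] 25.410020922461737 [-0.63  0.7  -0.27] 10.15
```

View pics/s7.png

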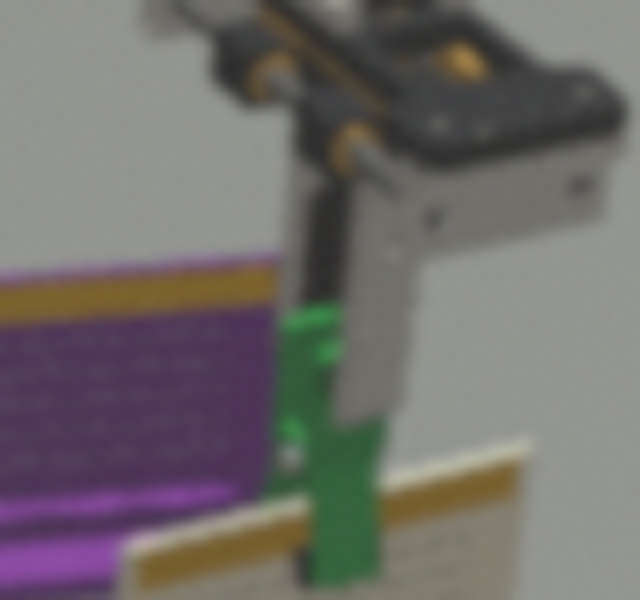

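View pics/t7.png

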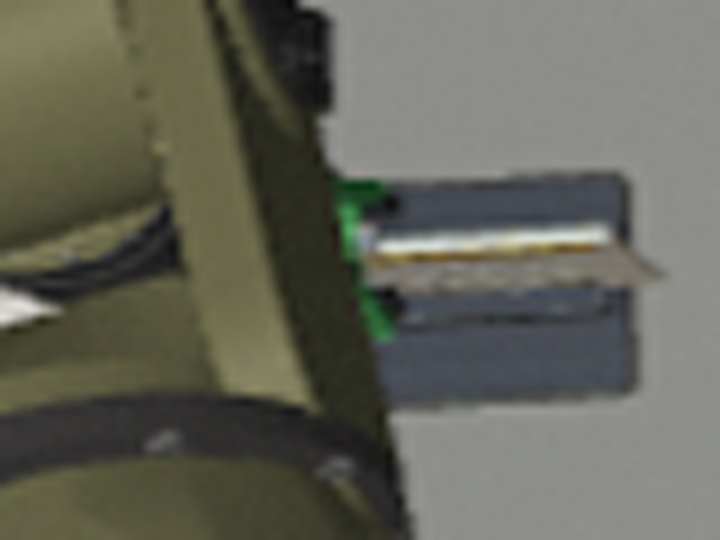

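The card edge is inside the mouth and the card hasn't moved (ends still at crop (125,545) and (530,445)). The clip is about 1.5 mm off-centre toward −x. I'll nudge it 1 mm and settle.

Emit:
apply_moves --plan '[0,0,0,0,0.001,0,0,0,0,0,0,0,0,0,0,0,0,0,0,0,0,0,0,0,0,0,0,0]'

```text
clock: 10.65
eef_pos: [495.0, 223.4, 156.4]
eef_rot: [-1.724, 1.571, 3.067]
wrist_force: [0.4, -0.9, -0.6]
finger_gap: 25.1
```

```bash
python3 - <<'E'
from h import *
a=np.load('c0.npy',allow_pickle=True).item()
for n in('scene','top'):
    c=cams.camera(n); h=cv2.cvtColor(c['image'],cv2.COLOR_RGB2HSV); g=cv2.cvtColor(a[n]['image'],cv2.COLOR_RGB2HSV)
    for z in(g,h):
        m=cv2.inRange(z,(105,130,50),(125,255,255)); m[:200]=0; ys,xs=np.nonzero(m); print(n,'tray bbox',xs.min(),xs.max(),ys.min(),ys.max())
    cv2.imwrite(f'pics/{n}8.png',c['image'][:,:,::-1])
s=readout.read_state(); print(s['eef_pos'],s['finger_gap'],s['wrist_force'],s['clock'])
E
```

```text
scene tray bbox 0 282 200 303
scene tray bbox 0 282 200 303
top tray bbox 356 449 211 276
top tray bbox 356 449 211 276
[495.01766952 223.39558915 156.46690917] 24.857941729124274 [ 0.79017056 -0.55046527 -1.11874636] 10.75
```

View pics/scene8.png

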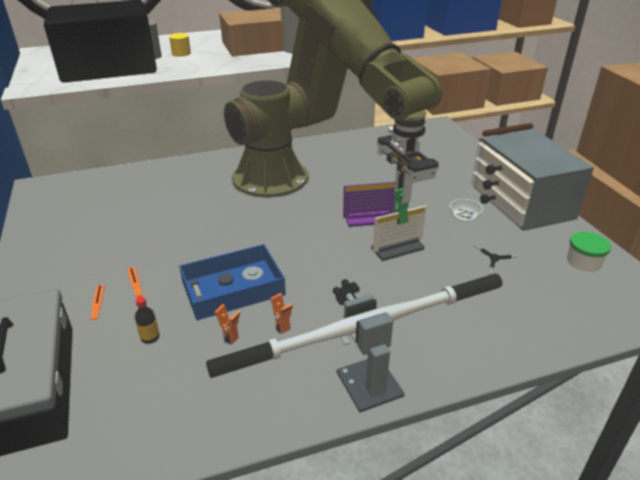

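The clip straddles the card's top edge at scene (402,207). The tray outline is unchanged and everything else is where it was. Handing in.

```bash
python3 -c "
from h import *
print(ticket.sign_off()); s=readout.read_state(); print(s['clock'],s['finger_gap'],s['eef_pos'])"
```

```text
the job is handed in; nothing more can be done
None
the job is handed in; nothing more can be done
```

I pinched the green clip on the tray's far rim and squeezed it to its stop at 30 N. I then lifted it clear, carried it to the white card and lowered it over the middle of the top edge. I handed the job in at about 10.8 s, still squeezing. The hand-in gives no verdict, and the script's state reading after it returned nothing.

**Last checks before hand-in:**
- **Clip open:** the finger gap was about 25 mm (26 mm expected at the stop), so the clip is fully open.
- **Position on the card:** the card edge should be about 22 mm below the pivot, worked out from the gripper height rather than measured on the clip. In the last top-view close-up the edge was about 1.5 mm off the middle of the mouth. I nudged the clip 1 mm to correct that but did not measure again.
- **Contact:** wrist forces stayed at noise level (about 1 N), with no sign of touching the card.
- **Surroundings:** the tray outline matched the first picture to the pixel. The card ends had not moved during the lowering. The other tools looked unmoved in the final scene picture.

**Disagreement:** the two cameras differed by about 3–8 mm in x on the clip, tray rim and card. I relied mainly on the top view, and the squeeze showed no sideways push on the clip.

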